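# Slide a row of transformers home into a soldering nest

### The job

Push the row of three black transformer blocks along the bench, all three together as one straight row, into the aluminium soldering nest until the leading block is fully home against the nest's end plate and the other two stand close up behind it in line. Slide them without lifting any, and do not let the row come apart or buckle on the way. Leave the spare transformer that stands on its own, the tin of steel wool and the solder spool where they are.

Things in the scene. Friction and masses are not known exactly. Their poses are not given: they have to be found in the camera images.
- nest: Fixed aluminium nest: upright end plate 12 mm thick, 110 wide, 45 high; two cheeks 25 mm high, 12 thick, reach 71 mm from it towards the row, 74 mm clear between, the bench as floor. Origin: on the bench, mid-channel, at the end plate's inner face, which the leading block must meet. x: pushing direction, mouth to plate (mouth at x = -71 mm, row beyond); roughly robot's left, +-20 deg. y across, z up.
- front_module: Leading block of the row, outside the nest's mouth: black potted transformer, four 4 mm brass pins on a grey top; 44 mm long (x, along the row), 54 wide (y), 40 high, about 0.25 kg, loose. Origin: centre of its underside; x points towards the nest, z up. The row is in line with the channel within about 10 mm, gaps 1 to 6 mm; sliding all three takes about 3 to 10 N.
- middle_module: Middle block of the row: black potted transformer, four 4 mm brass pins on a grey top; 44 mm long (x, along the row), 54 wide (y), 40 high, about 0.25 kg, loose. Origin: centre of its underside; x points towards the nest, z up.
- rear_module: Rear block of the row, farthest from the nest; its back face (54 mm wide, at its x = -22 mm) is the one to push: black potted transformer, four 4 mm brass pins on a grey top; 44 mm long (x, along the row), 54 wide (y), 40 high, about 0.25 kg, loose. Origin: centre of its underside; x points towards the nest, z up.
- spare_module: A fourth, identical transformer block that stands on its own, standing 12 to 17 cm to one side of the line of the row and nest; not part of the row, to be left alone. Origin: centre of its underside.
- tin: Open round steel tin of steel wool for cleaning iron tips, 60 mm across, 35 mm high (the wool a little higher), loose, standing 12 to 17 cm to one side of the line of the row and nest; to be left alone. Origin: centre of its underside.
- spool: Grey solder spool standing on its end, 52 mm across, 38 mm high, loose, standing 12 to 17 cm to one side of the line of the row and nest; to be left alone. Origin: centre of its underside.
Mind the look-alikes: they are no part of the job. Leave any blue or green look-alike of the front_module alone.

How it is judged:
By the outcome, as a careful person would: the job done as asked, in the order asked, and still so for the second after the job is handed in, with the robot touching nothing.
It also fails if it takes over 34 s, if anything falls off the work surface, if the arm or the gripper's body presses on something with over 40 N, if the wrist force passes 120 N, or if a joint passes its speed limit or range.

### The arm

A 7-joint arm with a two-finger parallel gripper is mounted at the origin on the work surface. World frame = base frame: x ahead of the robot, y to its left, z up, the work surface at z = 0. Lengths are in m, angles in rad, forces in N, time in s.
With the tool pointing down it reaches from about 0.4 to 0.85 m from the base axis. Payload 6.9 kg.
Tool frame: the origin (TCP) lies midway between the tips of the shut fingers; the grasp point (between the pads) lies behind it (ctrl.pinch_z is the z of the grasp point in the tool frame, in m); z points along the fingers, y is the direction in which the jaws open and shut (so a half turn about z gives the same grasp; the last joint's range is limited). The gripper opens to 85 mm and grips with 20 to 120 N. Pads are 22 mm wide; open, the fingers measure 114 mm over their backs; the gripper's body (76 mm by 85 mm) begins 54 mm behind the grasp point. The pads swing forward as they close: fully open they stand 13 mm farther back than shut.
Start: joints at [1.335, 0.507, -0.238, 1.5, 0.126, 1.149, -0.155], TCP at [0.209, -0.589, 0.231] pointing down, gripper open.
Joint ranges: [-3.08, 3.08], [-0.24, 2.05], [-1.43, 1.35], [0, 2.5], [-1.52, 4.66], [0.17, 1.96], [-2.89, 2.89]. Speed limits (rad/s): [2.39, 2.39, 3.14, 3.14, 3.14, 3.14, 3.14].

### API

Orientations are given as a unit quaternion [w, x, y, z].
In Python, from station import ctrl, get_state, vision, ticket, models gives the robot as it stands. Calls block until the motion is done:
- ctrl.movep(position, orientation): joint-space move of the TCP to a pose.
- ctrl.movel(position, frame=None, max_speed=0.15): straight line of the TCP; frame=None keeps the orientation; max_speed is the mean speed in m/s.
- ctrl.set_joints(angles): joint-space move.
- ctrl.ungrasp() and ctrl.close_gripper(force=None): open the fingers fully, or close them until they stop; force is the grip in N (None keeps the last).
- ctrl.pause(seconds).
- ctrl.ik(position, orientation): joint angles nearest the present ones, or None.
- get_state(): the state.
- vision.grab_frame(name): name is "side" or "top"; returns (picture, depth): 480x640x3 uint8, blue, green, red; 480x640 float32, m along the optical axis (not along the pixel's ray), 0 where there is no reading.
- vision.camera_info(name): a dict with "mtx" (3x3 intrinsics, pixels), "R" (3x3) and "t" (3): a world point X has camera coordinates R X + t. Camera axes: x right, y down, z forward; pixel columns grow to the right and rows downward; lengths in m; the calibration is good to about 2 mm. A picture is of the moment at which its call begins. camera_info takes no time and is no camera call.
A pose or a line that the arm cannot do raises ctrl.Unreachable and nothing moves.
- ticket.close_job(): hands the job in, once; it reports no verdict.
Trained networks look in the newest picture that a camera, given by its name, has taken for a name from the list of things; names that differ only in an ending like _2 or _b are one class to them, and where a whole thing is asked for, a point or a joint stands for the part that bears it (a point fixed in the world has none). Each returns a list of dicts, best first, with "p" (0 to 1); they miss things now and then, are a little off and sometimes report something else, mostly with a low value. They report only what shows in the picture. A call takes as long as a camera call. They do not tell look-alikes from the thing itself.
- models.recognise(camera, target): "point" ([column, row] in pixels, amid what is visible of it).
- models.masks_of(camera, target): "mask" (480x640 bool, what is visible of it) and "point" ([column, row] in pixels, amid what is visible of it).
The state is a dict: "time": time; "qpos": joint angles; "qd": joint speeds; "tau": joint torques, N m; "tcp_pos": TCP position; "eef_rot": TCP orientation; "contact_force": force on the tool from outside, world axes, zero at the start; "wrist_torque": the same for the moment, N m; "width": finger opening in m.
Only numpy, scipy, OpenCV 4.12 (cv2) and the standard library are available. Lean on these libraries where they do the work, as an engineer would, in place of code of your own. Each camera call takes 0.05 s, during which the arm holds its last target. There are 200 camera calls.

## Working session

There is one attempt and no reset: what is moved stays moved. The work goes in short steps, each a Python script; the robot and the scene stay as the last script left them, time stands still between calls to the robot, and variables do not carry over. Pictures are saved under pics/ and viewed, about 8 in all and at most 12, crops included, and the job is handed in when it is done.

```bash
mkdir -p pics; ls
python3 - <<'E'
from station import *
import cv2,numpy as np
s=get_state();print(s['time'],s['tcp_pos'],s['eef_rot'],s['width'],ctrl.pinch_z)
for c in('top','side'):
    p,d=vision.grab_frame(c);cv2.imwrite(f'pics/{c}0.png',p);np.save(f'{c}0.npy',d)
    i=vision.camera_info(c);print(c,i['mtx'].tolist() if hasattr(i['mtx'],'tolist') else i['mtx'],np.round(i['R'],4).tolist(),i['t'])
for t in('front_module','nest'):
    for r in models.recognise('top',t):print(t,r)
E
```

```text
pics
0.0 [ 0.20865896 -0.58861457  0.23043137] [-8.59313833e-04  9.85514183e-01  1.69590762e-01 -1.74264854e-04] 0.08533278659321729 -0.0187
top [[584.4321208925181, 0.0, 321.9041546176351], [0.0, 584.4321208925181, 235.34393197333708], [0.0, 0.0, 1.0]] [[-0.0227, -0.9996, 0.0167], [-0.9981, 0.0217, -0.0572], [0.0568, -0.0179, -0.9982]] [1.36033508e-04 5.81182065e-01 1.04332059e+00]
side [[551.759553893292, 0.0, 316.54494110438213], [0.0, 551.759553893292, 240.1500368159299], [0.0, 0.0, 1.0]] [[-0.9197, -0.3923, 0.0142], [-0.2736, 0.6145, -0.7399], [0.2816, -0.6844, -0.6725]] [0.52088204 0.19844712 0.9030999 ]
front_module {'point': [399.0, 306.4], 'p': 0.95}
front_module {'point': [383.6, 256.2], 'p': 0.77}
front_module {'point': [465.3, 309.3], 'p': 0.65}
nest {'point': [299.4, 266.5], 'p': 0.97}
```

View pics/top0.png

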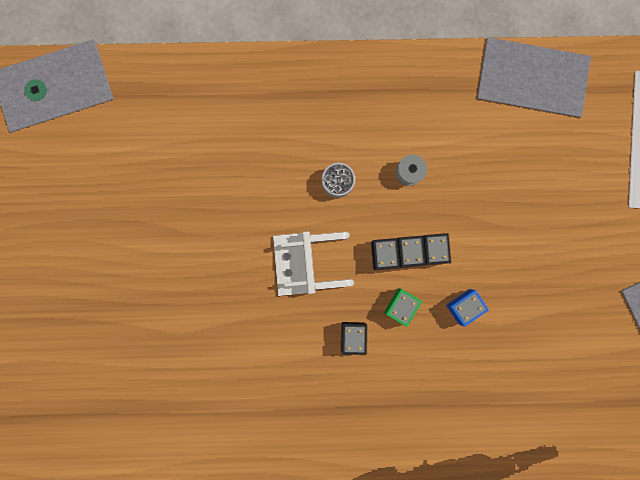

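View pics/side0.png

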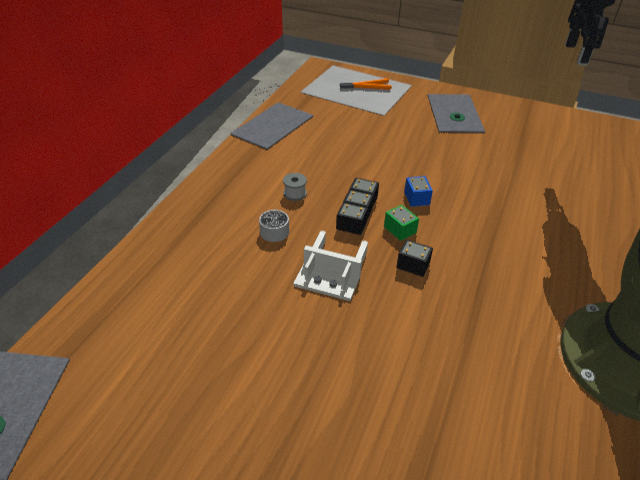

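Top view: the row is the three black blocks at (386,254), (413,251) and (438,249). The nest is at (300,265), with its mouth to the right. Look-alikes to leave alone are green (403,307), blue (467,308) and the black spare (354,339). The tin is at (339,180) and the spool at (411,170). Next I'll measure by depth and take a close crop.

```bash
cat > h.py <<'E'
from station import *
import cv2,numpy as np
def cloud(c,d):
    i=vision.camera_info(c);K=np.array(i['mtx']);R=np.array(i['R']);t=np.array(i['t'])
    v,u=np.mgrid[:480,:640]
    P=np.stack([(u-K[0,2])/K[0,0]*d,(v-K[1,2])/K[1,1]*d,d],-1)
    return (P-t)@R
def unproj(c,uv,z):
    i=vision.camera_info(c);K=np.array(i['mtx']);R=np.array(i['R']);t=np.array(i['t'])
    r=R.T@np.linalg.inv(K)@np.array([*uv,1.]);o=-R.T@t
    return o+r*(z-o[2])/r[2]
def rect(P,m):
    q=(P[m][:,:2]*1000).astype(np.float32);return cv2.minAreaRect(q)
E
python3 - <<'E'
from h import *
p=cv2.imread('pics/top0.png');d=np.load('top0.npy');P=cloud('top',d);z=P[...,2]
def box(a,b,c,e):
    m=np.zeros((480,640),bool);m[b:e,a:c]=1;return m
print('bench z',np.median(z[200:225,360:460]))
m=box(362,225,460,275)&(z>.03)
print('row top z',np.median(z[m]),m.sum(),rect(P,m))
# grey top faces
hsv=cv2.cvtColor(p,cv2.COLOR_BGR2HSV)
g=((hsv[...,1]<60)&(hsv[...,2]>80)&box(365,225,460,275)).astype(np.uint8)
n,l,st,ce=cv2.connectedComponentsWithStats(g)
for k in range(1,n):
    if st[k,4]>60:
        r=cv2.minAreaRect(np.argwhere(l==k)[:,::-1].astype(np.float32)); print(st[k,4],ce[k],np.round(unproj('top',r[0],.04),4),r)
for nm,bx in (('c1',(316,225,360,250)),('c2',(316,272,360,298))):
    m=box(*bx)&(z>.015)&(z<.035); print(nm,m.sum(),np.median(z[m]),rect(P,m))
m=box(265,225,325,305)&(z>.037);print('plate',m.sum(),np.median(z[m]),rect(P,m))
for nm,bx in (('green',(380,280,425,330)),('blue',(440,285,495,330)),('spool',(390,150,430,190)),('tin',(315,155,360,200))):
    m=box(*bx)&(z>.025);print(nm,rect(P,m))
cv2.imwrite('pics/crop1.png',cv2.resize(p[220:330,260:480],None,fx=3.6,fy=3.6,interpolation=cv2.INTER_CUBIC))
E
```

```text
bench z -0.0022809741731295028
row top z 0.03789725999798928 2291 ((544.1214599609375, -116.09747314453125), (54.248966217041016, 247.3742218017578), 4.1933488845825195)
464 [437.59267241 248.60560345] [ 0.5516 -0.2173  0.04  ] ((437.55743408203125, 248.63116455078125), (25.078397750854492, 19.827327728271484), 84.80557250976562)
464 [411.87068966 251.01939655] [ 0.5484 -0.1714  0.04  ] ((411.8197021484375, 251.01638793945312), (25.168933868408203, 19.917863845825195), 84.80557250976562)
472 [386.06779661 253.53601695] [ 0.5447 -0.1254  0.04  ] ((386.06072998046875, 253.63706970214844), (25.171817779541016, 20.00472068786621), 84.5596694946289)
c1 220 0.02289412431504472 ((578.8949584960938, -30.686893463134766), (12.274303436279297, 58.657440185546875), 4.057638645172119)
c2 248 0.022716866239635217 ((492.9068908691406, -33.185585021972656), (11.993765830993652, 67.2332534790039), 3.925213098526001)
plate 581 0.04220792370986989 ((530.8698120117188, 32.804229736328125), (108.63521575927734, 51.75355529785156), 3.74912428855896)
green ((489.02294921875, -89.63248443603516), (196.072265625, 53.87399673461914), 57.735836029052734)
blue ((464.3298645019531, -145.77517700195312), (317.58038330078125, 65.75047302246094), 81.29989624023438)
spool ((618.8316650390625, -93.58271026611328), (50.8172492980957, 279.66522216796875), 43.341060638427734)
tin ((620.7264404296875, -12.222328186035156), (58.71305847167969, 194.46617126464844), 62.74118423461914)
```

View pics/crop1.png

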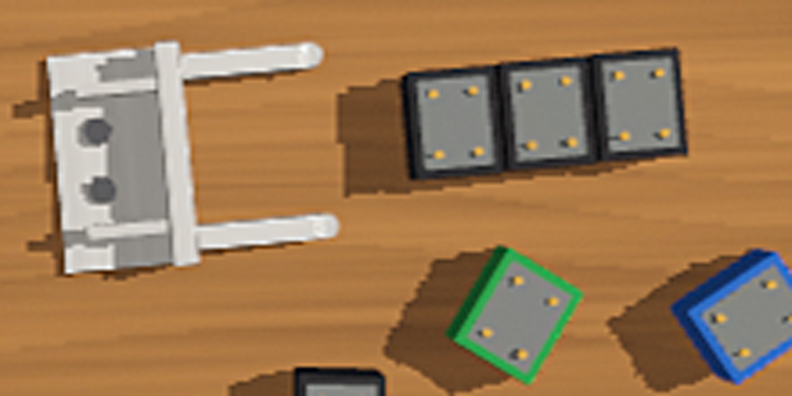

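The crop confirms the choice: three black blocks standing square in line, with green and blue apart from them. The row axis (about 4.2°) matches the nest axis (about 4.0°). It sits about 2.5 mm off centre, against 10 mm of clearance each side, so a straight push will do. Next I'll bring the shut fingers in behind the rear block.

```bash
cat >> h.py <<'E'
A=np.radians(4.1);D=np.array([-np.sin(A),np.cos(A),0]);B=np.array([.5516,-.2173,0])  # row dir, rear centre
def at(s,z=.008): return B+D*s+np.array([0,0,z])
def st():
    s=get_state();f=np.array(s['contact_force']);print('t %.2f s %.1f mm lat %.1f F along %.2f'%(s['time'],1e3*(s['tcp_pos']-B)@D,1e3*(s['tcp_pos']-B)@np.cross(D,[0,0,1]),f@D),np.round(f,2));return f
E
python3 - <<'E'
from h import *
for a in (94.1,-85.9):
    r=np.radians(a)/2;q=[0,np.cos(r),np.sin(r),0]
    J=[ctrl.ik(at(s,z),q) for s,z in((-.06,.12),(-.06,.008),(.09,.008))]
    print(a,[None if j is None else np.round(j,2).tolist() for j in J])
    if all(j is not None for j in J):best=q if 'best' not in dir() else best
ctrl.close_gripper(20)
ctrl.movep(at(-.06,.12),best);st()
ctrl.movel(at(-.06,.008));st();print(get_state()['eef_rot'],get_state()['width'])
p,d=vision.grab_frame('side');cv2.imwrite('pics/side1.png',cv2.resize(p[110:310,230:480],None,fx=3,fy=3))
st()
E
```

```text
94.1 [[0.76, 0.65, -0.56, 1.66, 0.4, 0.96, 0.12], [0.69, 0.77, -0.44, 1.75, 0.46, 0.73, 0.07], [0.54, 0.73, -0.56, 1.92, 0.61, 0.67, -0.33]]
-85.9 [[0.32, 0.61, 0.17, 1.66, -0.13, 0.89, -2.53], [0.31, 0.75, 0.19, 1.75, -0.21, 0.66, -2.45], [0.08, 0.69, 0.17, 1.92, -0.2, 0.55, -2.69]]
t 2.72 s -62.0 mm lat -0.9 F along -0.31 [ 0.52 -0.27  0.42]
t 3.62 s -60.3 mm lat 0.6 F along 0.29 [-0.54  0.25  0.6 ]
[5.92929440e-04 6.81429429e-01 7.31883539e-01 2.59085052e-04] -7.809236133769448e-05
t 3.67 s -60.4 mm lat 0.7 F along -0.35 [ 0.04 -0.35 -0.78]
```

View pics/side1.png

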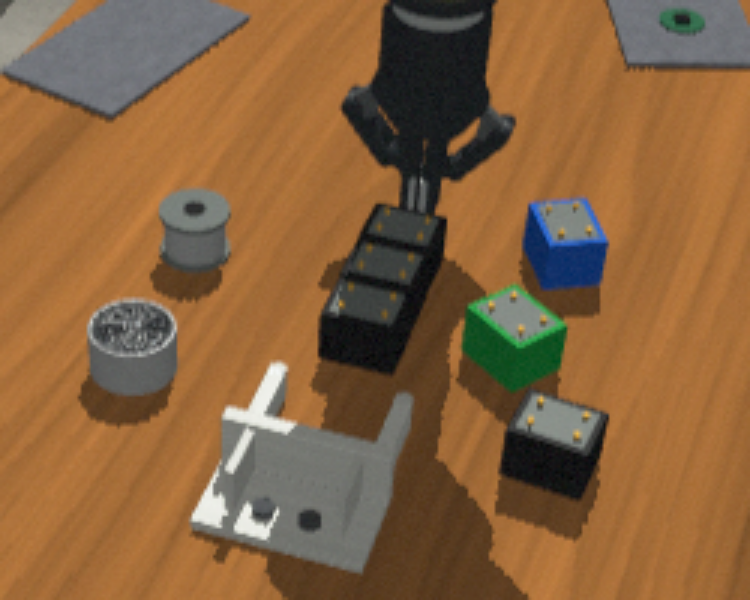

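Fingers sit centred behind the rear block at about (415,195) in the crop, and everything is clear. I'll push to just before the mouth and check.

Run:
```python
from h import *
ctrl.movel(at(-.037),max_speed=.05);st()
ctrl.movel(at(-.015),max_speed=.04);st()
ctrl.movel(at(.008),max_speed=.04);st()
p,d=vision.grab_frame('top');cv2.imwrite('pics/top2.png',cv2.resize(p[210:310,260:460],None,fx=4,fy=4,interpolation=cv2.INTER_CUBIC))
```

```text
t 4.28 s -36.9 mm lat 0.1 F along -0.07 [-1.04 -0.14 -0.43]
t 4.97 s -14.0 mm lat 0.2 F along 0.16 [-0.12  0.15 -0.86]
t 5.70 s 8.2 mm lat -0.0 F along -0.81 [ 0.12 -0.81  0.31]
```

View pics/top2.png

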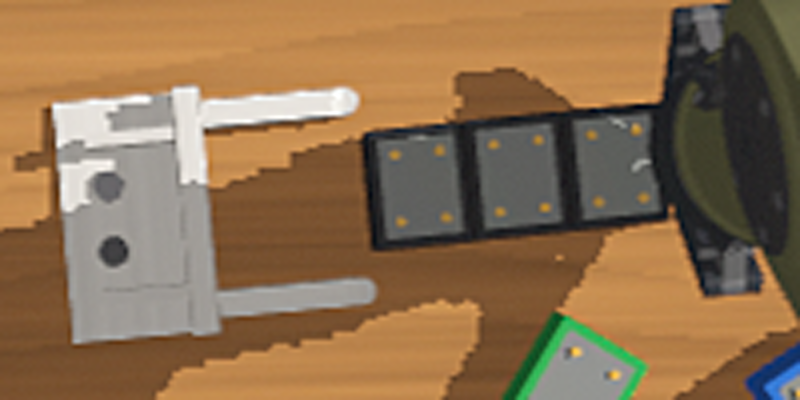

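The row is straight at the mouth, with its centreline (y≈190) within about 2 mm of the channel's (y≈195). I'll push on, then go in short force-watched steps near home.

Run:
```python
from h import *
ctrl.movel(at(.045),max_speed=.05);st()
ctrl.movel(at(.072),max_speed=.04);f=st()
s=.072
while s<.094:
    s+=.0015;ctrl.movel(at(s),max_speed=.02);f=st()
    if -f@D>11:break
p,d=vision.grab_frame('top');cv2.imwrite('pics/top3.png',cv2.resize(p[210:310,260:460],None,fx=4,fy=4,interpolation=cv2.INTER_CUBIC))
```

```text
t 6.64 s 45.3 mm lat 0.0 F along -1.86 [ 0.01 -1.87  1.15]
t 7.47 s 71.8 mm lat -0.0 F along -4.11 [ 0.11 -4.11  2.25]
t 7.72 s 72.8 mm lat 0.0 F along -5.02 [-0.48 -5.07  1.9 ]
t 7.97 s 74.2 mm lat 0.0 F along -5.46 [ 1.25 -5.38  0.62]
t 8.22 s 75.6 mm lat -0.0 F along -5.32 [-0.62 -5.38  0.69]
t 8.47 s 77.1 mm lat -0.0 F along -4.96 [-0.51 -5.01  1.13]
t 8.72 s 78.6 mm lat -0.0 F along -5.12 [ 0.35 -5.11  1.43]
t 8.97 s 80.1 mm lat -0.0 F along -6.01 [-0.02 -6.03  1.67]
t 9.22 s 80.2 mm lat -0.1 F along -8.92 [ 0.92 -8.88  1.46]
t 9.47 s 80.3 mm lat -0.3 F along -10.78 [  1.42 -10.71   0.87]
t 9.72 s 80.3 mm lat -0.5 F along -16.81 [  1.48 -16.75   1.27]
```

View pics/top3.png

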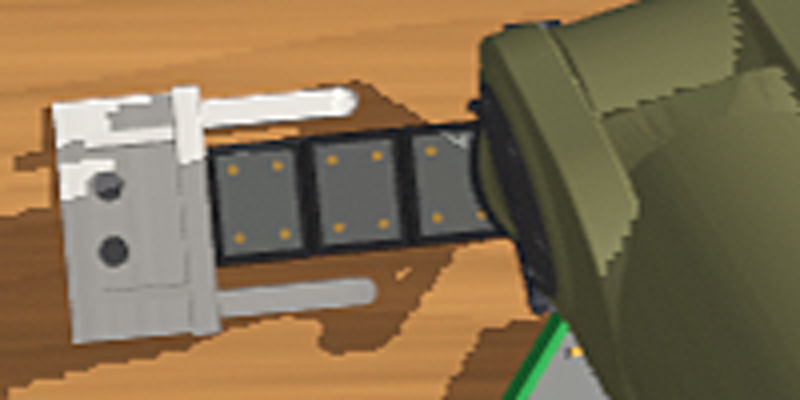

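The push stalled at 80.3 mm (82 predicted) with the force rising to 17 N, so the row is home. I'll back straight off, lift clear and check.

Run:
```python
from h import *
ctrl.movel(at(.02),max_speed=.08);ctrl.movel(at(-.02,.15));
a=at(-.02,.15);ctrl.movel(a+[-.0,-.2,.05],max_speed=.2);st()
p,d=vision.grab_frame('top');P=cloud('top',d)
cv2.imwrite('pics/top4.png',cv2.resize(p[140:360,260:480],None,fx=2.7,fy=2.7,interpolation=cv2.INTER_CUBIC))
hsv=cv2.cvtColor(p,cv2.COLOR_BGR2HSV)
g=((hsv[...,1]<60)&(hsv[...,2]>80)).astype(np.uint8);g[:225]=0;g[290:]=0;g[:,:312]=0;g[:,460:]=0
n,l,stt,ce=cv2.connectedComponentsWithStats(g)
for k in range(1,n):
    if stt[k,4]>60:
        r=cv2.minAreaRect(np.argwhere(l==k)[:,::-1].astype(np.float32)); print(stt[k,4],np.round(unproj('top',r[0],.04),4),r)
p,d=vision.grab_frame('side');cv2.imwrite('pics/side4.png',cv2.resize(p[160:310,240:440],None,fx=4,fy=4,interpolation=cv2.INTER_CUBIC))
```

```text
t 13.05 s -218.1 mm lat -13.9 F along 0.09 [-0.43  0.06 -0.48]
259 [ 0.5775 -0.0274  0.04  ] ((330.4016418457031, 236.4180450439453), (6.880716323852539, 37.4818000793457), 84.80557250976562)
471 [ 0.5427 -0.103   0.04  ] ((373.506103515625, 255.05487060546875), (25.17839241027832, 19.988109588623047), 83.6598129272461)
472 [ 0.5395 -0.0591  0.04  ] ((348.7921142578125, 257.42083740234375), (25.074939727783203, 20.000247955322266), 84.2894058227539)
477 [ 0.5359 -0.0154  0.04  ] ((324.2029724121094, 260.02972412109375), (25.373449325561523, 19.900745391845703), 84.2894058227539)
328 [ 0.5144 -0.0296  0.04  ] ((332.5, 272.0), (34.0, 41.0), 90.0)
```

View pics/top4.png

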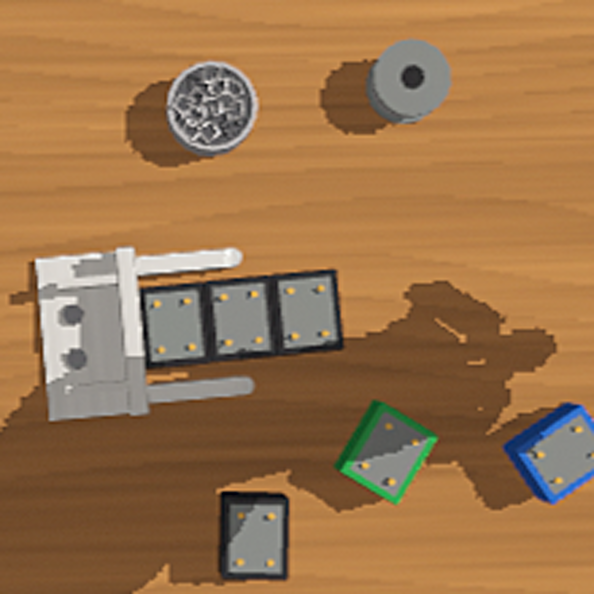

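View pics/side4.png

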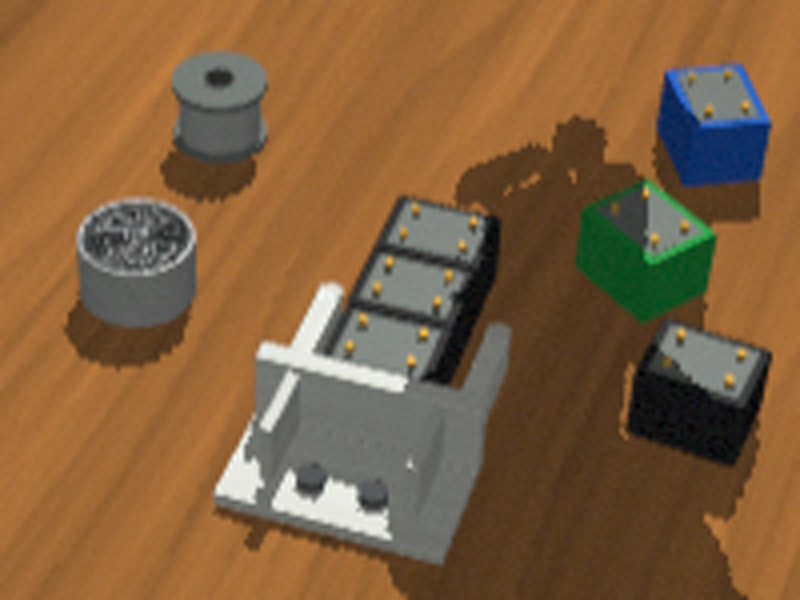

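Centre spacings are 43.8 and 44.0 mm, so the blocks are touching. The front face is at y≈6.6 mm against the plate at about 7 mm. The row is straight and parallel to the cheeks, and the other objects haven't moved.

```bash
python3 -c "
from station import *
ticket.close_job();print(get_state()['time'])"
```

```text
the job is handed in; nothing more can be done
the job is handed in; nothing more can be done
```

The three-block row is in the nest with the leading block against the end plate, and the job is handed in at about 13 s of the 34 s allowed. I pushed the rear block's back face with the shut fingers, one straight push along the nest axis. It stalled at 80.3 mm (82 mm predicted) as the force rose to about 17 N. I then backed straight off and lifted clear.

**Last checks, from the pictures after retreat:**
- **Spacing:** the block centres are 43.8 and 44.0 mm apart for 44 mm blocks, so they are closed up.
- **Leading block:** its front face measures within about 1 mm of the plate, which is inside the camera accuracy.
- **Line:** the row is straight and parallel to the cheeks, about 2 mm off mid-channel.
- **Other objects:** the spare, tin, spool and the blue and green look-alikes look untouched. I judged that by eye and did not measure it.

No check failed or disagreed.

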